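# Snug the adjustable wrench on the gas manifold nut and tighten it

## Robot

A 7-joint arm with a two-finger parallel gripper is mounted at the origin on the work surface. World frame = base frame: x ahead of the robot, y to its left, z up, the work surface at z = 0. Lengths are in m, angles in rad, forces in N, time in s.
With the tool pointing down it reaches from about 0.425 to 0.925 m from the base axis. Payload 6.8 kg.
Tool frame: the origin (TCP) lies at the very end of the fingers, on their centre line; the grasp point (between the pads) lies grasp_offset behind it (grasp_offset is the distance from the TCP to the grasp point, in m); z points along the fingers, y is the direction in which the jaws open and shut (so a half turn about z gives the same grasp; the last joint's range is limited). The gripper opens to 85 mm and grips with 20 to 120 N. Pads are 22 mm wide; open, the fingers measure 114 mm over their backs; the gripper's body (76 mm by 85 mm) begins 54 mm behind the grasp point. The pads swing forward as they close: fully open they stand 13 mm farther back than shut.
Start: joints at [-1.407, 0.477, 0.022, 1.555, -0.011, 1.109, -0.083], TCP at [0.181, 0.65, 0.231] pointing down, gripper open.
Joint ranges: [-2.96, 2.96], [-0.34, 2.1], [-1.41, 1.46], [0.24, 2.44], [-1.37, 4.51], [0.17, 1.92], [-2.96, 2.96]. Speed limits (rad/s): [2.39, 2.39, 3.14, 3.14, 3.14, 3.14, 3.14].

## Interface

Orientations are given as a unit quaternion [w, x, y, z].
In Python, from station import * gives the robot as it stands.
- The arm moves only by the shell command python3 -m handwheel 'ROWS' [FORCE]. ROWS is JSON, one flat list of numbers, 7 for each row, row after row: the shift along the world's x, y, z in cm, then the turn, a rotation vector about the world's x, y, z in degrees, then the opening, from 0 (shut) to 1 (fully open). In form: [tx, ty, tz, ax, ay, az, fingers, tx, ty, tz, ax, ay, az, fingers, ...]. A call has 1 to 8 rows; each row is the pose to reach, as a shift and turn from the pose measured when the call began; what a row does not reach only later rows make up. A row lasts 1/12 s, in which the tool goes at most 41.7 mm and 7.16 degrees, less where a joint would pass 70% of its speed; a pose out of reach is approached as far as the arm can. A call with a gripper value outside its range is refused whole. The fingers move at their own pace and stop on an object; FORCE is the grip in N (left out, the last holds). Time passes only in rows, so rows that repeat a pose let the fingers close. It gives the time, the measured TCP pose, the force and the opening at its end, in the units of the state.
- get_obs(): the state, without advancing time (a new reading comes with each control period).
- read_camera(name): name is "scene" or "top" or "wrist"; returns the picture (400x640x3 uint8, red, green, blue); there is no depth.
- camera_info(name): a dict with "fx", "fy", "cx", "cy" (pixels), "k1" (the pictures are not rectified: a ray, as slopes to the right and down, at radius r is drawn at 1 + k1 r^2 times it, then the intrinsics apply), "R" (3x3) and "t" (3): a world point X has camera coordinates R X + t; the wrist camera has in their place "mount" (4x4, takes a point from camera to tool coordinates, whose origin is the TCP and whose axes are the flange's). Camera axes: x right, y down, z forward; pixel columns grow to the right and rows downward; lengths in m; the calibration is good to about 2 mm. A picture is of the moment at which its call begins: read the wrist's pose just before it. camera_info takes no time and is no camera call.
- hand_in(): hands the job in, once; it reports no verdict.
The state is a dict: "t": time; "q": joint angles; "joint_vel": joint speeds; "joint_torque": joint torques, N m; "eef_pos": TCP position; "tool_rot": TCP orientation; "contact_force": force on the tool from outside, world axes, zero at the start; "torque": the same for the moment, N m; "gripper_width": opening from 0.0 (shut) to 1.0 (fully open).
Only numpy, scipy, OpenCV 4.12 (cv2) and the standard library are available. Lean on these libraries where they do the work, as an engineer would, in place of code of your own. Each camera call takes 0.05 s, during which the arm holds its last target. There are 200 camera calls.

## Task

The adjustable wrench has been left lying loosely round the brass nut on the bench gas manifold. Roll its worm with a fingertip until the movable jaw has closed snugly on the nut, and only then swing the wrench handle clockwise (seen from above) to tighten the nut until it comes up against its seat. Work gently, turn the nut with the wrench only, leave the wrench lying flat and still snug on the tightened nut, and do not disturb the jar, bottle and tube rack nearby.

Things in the scene. Friction and masses are not known exactly. Their poses are not given: they have to be found in the camera images.
- manifold: Fixed aluminium gas manifold block, 170 x 110 mm, flat top 50 mm above the table, turned about z. Origin on the table under the nut's axis, z up; the block runs from x = -120 to +50 mm and y = -55 to +55 mm in its own frame, with pipe stubs and a gauge on its +x end.
- nut (a joint): Brass hex nut on the manifold's top, 30 mm across flats, 34.6 mm across corners, 17 mm high, with a 10 mm copper tube stub rising 20 mm above it. Angle in rad: 0 at the start, growing clockwise seen from above; running friction about 0.5 N m, then a hard stop (its seat) at 0.50.
- nut_center (a point): Point on the nut's axis, 8 mm above the manifold's top.
- wrench: Loose steel adjustable wrench, 0.5 kg, 244 mm long, green handle, lying flat on the manifold, jaws round the nut. Origin on its underside, on the nut's axis when snug; x runs from handle to jaw mouth, z up. Head 16 mm thick, x -58 to +14, y -31 to +38 mm; throat at x = -19 mm. It slides easily (friction about 0.2). To tighten, the handle swings to the wrench's +y side.
- fixed_jaw_face (a point): Middle of the fixed jaw's inner face, 15 mm from the wrench's origin on its -y side, 8 mm above the underside. The movable jaw faces it from the +y side.
- jaw (a joint): Travel of the movable jaw in m: gap between the jaws = 38 mm minus this. It starts between 0.0012 and 0.0028, wider than the nut's corners, so the wrench would only slip round the nut; on the nut's flats it is snug at about 0.008. It stays where the worm leaves it; loads under about 40 N do not push it back.
- worm_top (a point): Top line of the worm: a knurled dark roller, 22 mm in diameter, 22 mm long, axis along the wrench's y, in a window of the wrench head (x = -38, y = +15.5 mm of the wrench). This top is 23.5 mm above the wrench's underside, 7.5 mm proud of the head, 5 mm proud of the tooth marks beside it.
- worm (a joint): Worm angle in rad; 1 rad closes the jaw 1.25 mm. Turned by a fingertip pressed on its top with 8 to 15 N and dragged along the wrench's +x (to the nut): 1 mm of closing per 9 mm of drag, so several strokes, lifted in between. It needs 5 N of drag; once the jaw is snug it stops and the finger slips. It runs 0.6 mm out of true: its top rises and falls as it turns, so keep checking the press.
- handle_grip (a point): Point on the handle's centre line, 180 mm from the wrench's origin, 8 mm above its underside. The handle is a straight bar 25 mm wide, 14 mm thick (its underside flush with the head), from x = -58 to -230 mm of the wrench; beyond about x = -135 mm it overhangs the manifold freely, 50 mm above the table.
- reagent_jar: Bystander: amber glass jar, 56 mm in diameter, 85 mm high, white cap. Origin: centre of its underside.
- tube_rack: Bystander: orange rack with tubes, 60 x 130 x 60 mm. Origin: centre of its underside.
- buffer_bottle: Bystander: white bottle with blue cap, 60 mm in diameter, 120 mm high. Origin: centre of its underside.

How it is judged:
On the way, in this order (a step that is already met when the one before it is completed fails the run):
1. the movable jaw is closed snugly on the nut (gap under 31.3 mm) with the nut not yet turned (value of joint jaw above 0.0067 m and value of joint nut below 0.1 rad and horizontal distance between wrench and nut_center below 0.006 m), for 0.2 s.
2. the nut is turned clockwise up to its seat by the snug wrench (value of joint nut above 0.45 rad and value of joint jaw above 0.0062 m), for 0.2 s.
At the end, for the whole second after the job is handed in: The nut stands at its seat (turned at least 0.45 of 0.50 rad clockwise), the wrench lies flat on the manifold (within 0.08 rad, raised less than 6 mm) at rest with its jaws round the nut (centred within 6 mm) and still snug (gap under 31.8 mm), and the robot has let go (all of step 2 and angle between wrench's own z axis and vertical below 0.08 rad and horizontal distance between wrench and nut_center below 0.006 m and z of wrench in the frame of manifold below 0.056 m and linear speed of wrench below 0.02 m/s); the robot touches nothing.
It fails at once if the nut is turned (over 0.15 rad) while the jaw gap is over 32 mm (value of joint nut above 0.15 rad and value of joint jaw below 0.006 m).
It fails at once if the robot presses on the wrench or worm with more than 28 N (contact force between any of the arm, the fingers and wrench above 28 N).
It fails at once if the robot pushes on the nut itself (contact force between the arm and nut above 3 N).
It fails at once if the jar, the bottle or the tube rack is moved over 20 mm or tipped (distance of any of reagent_jar, tube_rack, buffer_bottle from where it was at the start of the episode above 0.02 m or angle between any of reagent_jar, tube_rack, buffer_bottle's own z axis and vertical above 0.3 rad).
It also fails if it takes over 72 s, if anything falls off the work surface, if the arm or the gripper's body presses on something with over 40 N, if the wrist force passes 120 N, or if a joint passes its speed limit or range.

## Working session

There is one attempt and no reset: what is moved stays moved. The work goes in short steps, Python scripts to look and compute and a shell command to move; the robot and the scene stay as the last step left them, time stands still between calls to the robot, and variables do not carry over. Pictures are saved under pics/ and viewed, on a budget of 10 in all, crops included, one or two more only if the job needs it, and the job is handed in when it is done.

```bash
mkdir -p pics; ls
python3 - <<'E'
from station import *
import cv2,numpy as np
print(get_obs())
for n in ("top","scene","wrist"):
    print(n,camera_info(n))
    im=read_camera(n); cv2.imwrite(f"pics/{n}0.png",im[:,:,::-1])
a=cv2.imread("pics/top0.png");b=cv2.imread("pics/scene0.png")
E
```

```text
pics
{'t': 0.0, 'q': array([-1.40708892,  0.47777375,  0.02236354,  1.55646072, -0.01153184,
        1.10932262, -0.08310263]), 'joint_vel': array([ 1.32142218e-03,  1.15436759e-03, -4.89747392e-05, -2.10596106e-03,
       -6.16595114e-05, -6.56949441e-04, -3.87940799e-05]), 'joint_torque': array([-1.15136675e-05, -5.96422112e+01,  1.60758309e+00, -2.81201541e+01,
        1.23773224e-02,  9.23573185e-03,  1.35836976e-05]), 'eef_pos': array([0.18107778, 0.64963143, 0.23033994]), 'tool_rot': array([-6.53975788e-05,  1.35493840e-01,  9.90777763e-01, -9.15782809e-04]), 'contact_force': array([0.17484033, 0.41850846, 0.68211849]), 'torque': array([ 0.00938012,  0.03660961, -0.06029786]), 'gripper_width': 1.0014303081121023}
top {'fx': 436.38196259148435, 'fy': 436.38196259148435, 'cx': 311.5320041549804, 'cy': 198.1069609890004, 'k1': 0.026089239168250802, 'R': array([[ 0.02872082, -0.99958464, -0.00237987],
       [-0.98283461, -0.02780532, -0.18238145],
       [ 0.18223952,  0.00757716, -0.98322497]]), 't': array([-0.05209895,  0.58445283,  1.04434206])}
scene {'fx': 471.2891146465967, 'fy': 471.2891146465967, 'cx': 324.20145416948446, 'cy': 200.3527580122929, 'k1': -0.14377037260611586, 'R': array([[-0.62931403,  0.77714094, -0.00397683],
       [ 0.62282822,  0.50128073, -0.6006685 ],
       [-0.46481057, -0.38048599, -0.7994883 ]]), 't': array([ 0.40374307, -0.30627517,  1.44586864])}
wrist {'fx': 279.0787203510635, 'fy': 279.0787203510635, 'cx': 328.04162057391545, 'cy': 195.9901920416681, 'k1': 0.0023601602512024703, 'mount': array([[ 1.62528338e-04, -9.66095156e-01, -2.58186217e-01,
         6.45637686e-02],
       [ 9.99999985e-01,  1.71845420e-04, -1.35200559e-05,
         2.16024911e-04],
       [ 5.74297795e-05, -2.58186211e-01,  9.66095170e-01,
        -1.41474153e-01],
       [ 0.00000000e+00,  0.00000000e+00,  0.00000000e+00,
         1.00000000e+00]])}
```

View pics/top0.png

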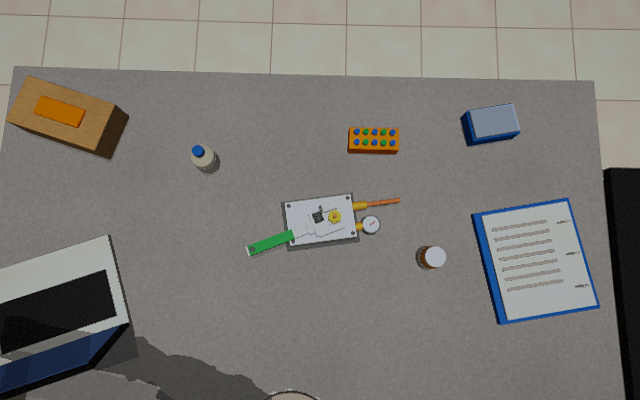

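View pics/scene0.png

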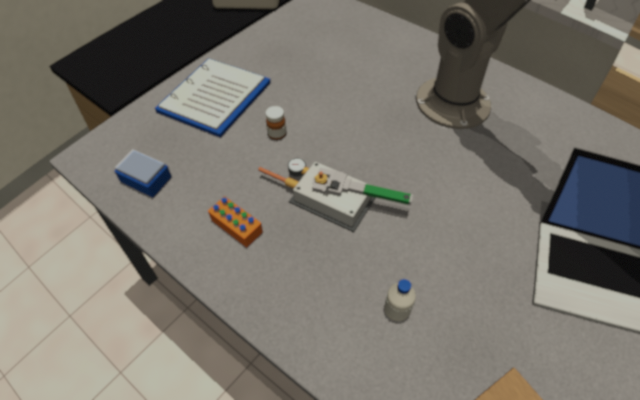

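```bash
cat > h.py <<'E'
import numpy as np, cv2
from station import *
from scipy.spatial.transform import Rotation as Ro
def cam(n,obs=None):
    c=camera_info(n)
    if n!="wrist": R,t=np.array(c["R"]),np.array(c["t"]); return c,R.T,-R.T@t
    w,x,y,z=obs["tool_rot"]; T=Ro.from_quat([x,y,z,w]).as_matrix(); M=np.array(c["mount"])
    return c,T@M[:3,:3],T@M[:3,3]+obs["eef_pos"]
def cast(C,px,h):
    c,A,o=C; px=np.atleast_2d(np.array(px,float))
    K=np.array([[c["fx"],0,c["cx"]],[0,c["fy"],c["cy"]],[0,0,1]])
    u=cv2.undistortPoints(px[:,None],K,np.array([c["k1"],0,0,0.]))[:,0]
    d=np.c_[u,np.ones(len(u))]@A.T
    return o+d*((h-o[2])/d[:,2])[:,None]
def proj(C,X):
    c,A,o=C; p=(np.atleast_2d(X)-o)@A; s=p[:,:2]/p[:,2:]
    s=s*(1+c["k1"]*(s**2).sum(1))[:,None]
    return s*[c["fx"],c["fy"]]+[c["cx"],c["cy"]]
def mask(im,lo,hi):
    return cv2.inRange(cv2.cvtColor(im,cv2.COLOR_RGB2HSV),lo,hi)
def rect(m):
    cs=cv2.findContours(m,cv2.RETR_EXTERNAL,cv2.CHAIN_APPROX_NONE)[0]
    return max(cs,key=cv2.contourArea)
E
python3 - <<'E'
from h import *
im=cv2.imread("pics/top0.png")[:,:,::-1]; C=cam("top")
g=rect(mask(im,(45,100,40),(85,255,255)))
P=cast(C,g[:,0],0.06)[:,:2]; r=cv2.minAreaRect(P.astype(np.float32)*1000); print("handle",r)
print("approx nut,worm",cast(C,[[334,216],[318,214]],0.067))
print("jar,bottle,rack",cast(C,[[432,258]],0.08),cast(C,[[205,158]],.06),cast(C,[[373,140]],.06))
E
```

```text
handle ((472.10443115234375, 61.900306701660156), (26.267898559570312, 114.38152313232422), 22.791975021362305)
approx nut,worm [[ 0.53994378 -0.09219139  0.067     ]
 [ 0.5438022  -0.05262684  0.067     ]]
jar,bottle,rack [[ 0.4436327  -0.32719631  0.08      ]] [[0.68051329 0.23818805 0.06      ]] [[ 0.74029231 -0.18850075  0.06      ]]
```

```bash
python3 -m handwheel '[2.7,-3,0.5,0,0,-3,0, 5.4,-6,1,0,0,-6,0, 8.1,-9,1.5,0,0,-9,0, 10.8,-12,2,0,0,-12,0, 13.5,-15,2,0,0,-15,0, 16.2,-18,2,0,0,-18,0, 19,-21,2,0,0,-21,0, 22,-24,2,0,0,-25,0]' 30
python3 -m handwheel '[1.5,-3.8,0,0,0,-3,0, 3,-7.6,0,0,0,-6,0, 4.5,-11.4,0,0,0,-9,0, 6,-15,0,0,0,-12,0, 7.5,-19,0,0,0,-15,0, 9,-23,0,0,0,-19,0, 10.5,-27,0,0,0,-22,0, 12,-31,0,0,0,-25,0]'
python3 -c "
from h import *
o=get_obs();print(o['t'],o['eef_pos'],o['tool_rot'],o['gripper_width'])"
```

```text
t: 0.82
eef_pos: [0.4012, 0.4086, 0.2506]
tool_rot: [-0.0, 0.348, 0.938, -0.001]
contact_force: [1.3, 0.6, -0.3]
gripper_width: -0.0
t: 1.48
eef_pos: [0.5199, 0.1005, 0.2506]
tool_rot: [-0.001, 0.543, 0.839, -0.0]
contact_force: [0.3, 0.5, -0.5]
gripper_width: -0.004
1.4833 [0.51985494 0.10053125 0.25063954] [-5.87363321e-04  5.43404540e-01  8.39470642e-01 -4.48464993e-04] -0.003508438302325481
```

```bash
python3 -m handwheel '[0.5,-3.8,0,0,0,0,0, 1,-7.6,-1,0,0,-1,0, 1.5,-11.4,-4,0,0,-1,0, 2,-15,-7,0,0,-1,0, 2,-15,-8,0,0,-1,0, 2,-15,-8,0,0,-1,0]'
python3 - <<'E'
from h import *
o=get_obs(); im=read_camera("wrist"); np.save("o1.npy",o,allow_pickle=True)
cv2.imwrite("pics/w1.png",im[:,:,::-1]); print(o['eef_pos'],o['contact_force'],o['torque'])
E
```

```text
t: 1.98
eef_pos: [0.5371, -0.0533, 0.1672]
tool_rot: [-0.003, 0.553, 0.833, -0.003]
contact_force: [-0.4, 0.2, -0.2]
gripper_width: -0.0
[ 0.53707561 -0.05326781  0.16724628] [-0.44816609  0.18306479 -0.15371676] [-0.00500965 -0.03458731 -0.01762596]
```

View pics/w1.png

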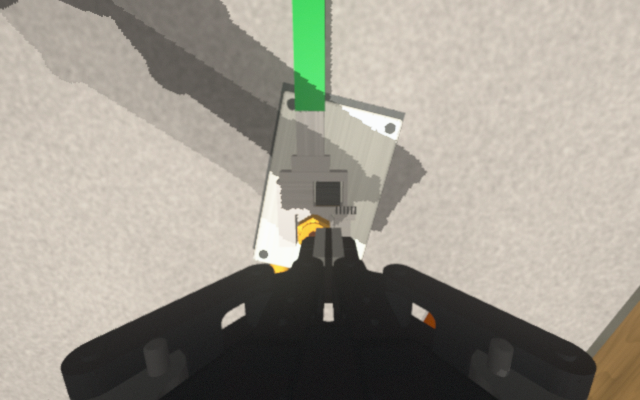

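```bash
cat > meas.py <<'E'
from h import *
def meas(im,o,rough=(328,193)):
    C=cam("wrist",o)
    m=mask(im,(45,100,40),(85,255,255)); L=[];Rr=[]
    for r in range(5,95,5):
        c=np.where(m[r])[0]
        if len(c)>8: L.append((c.min()-.5,r));Rr.append((c.max()+.5,r))
    L=cast(C,L,0.064);Rr=cast(C,Rr,0.064); mid=(L+Rr)/2
    w=np.median(np.linalg.norm(L-Rr,axis=1)); vx,vy,x0,y0=cv2.fitLine(mid[:,:2].astype(np.float32),cv2.DIST_L2,0,.01,.01).ravel()
    d=np.array([vx,vy]); d*=-np.sign(d[1]); yaw=np.degrees(np.arctan2(d[1],d[0]))
    g=cv2.cvtColor(im,cv2.COLOR_RGB2GRAY); sub=np.zeros_like(g); x,y=rough; sub[y-22:y+16,x-22:x+22]=(g[y-22:y+16,x-22:x+22]<75)*255
    b=rect(cv2.morphologyEx(sub,cv2.MORPH_OPEN,np.ones((5,5),np.uint8))); bx=cv2.minAreaRect(b)
    W=cast(C,[bx[0]],0.068)[0,:2]; n=np.array([-d[1],d[0]])
    print("handle w",w,"yaw",yaw,"worm px",bx,"worm",W,"offset from axis",(W-[x0,y0])@n)
    return d,W,np.array([x0,y0])
if __name__=="__main__":
    o=np.load("o1.npy",allow_pickle=True).item(); im=cv2.imread("pics/w1.png")[:,:,::-1]
    d,W,_=meas(im,o); n=np.array([-d[1],d[0]]); print("d",d,"nut est",W+38*.001*d-.0155*n)
E
python3 meas.py
python3 - <<'E'
import cv2
im=cv2.imread("pics/w1.png"); cv2.imwrite("pics/w1c.png",cv2.resize(im[140:280,260:400],None,fx=4,fy=4,interpolation=cv2.INTER_CUBIC))
E
```

```text
handle w 0.024896317852714574 yaw -67.45793 worm px ((327.5, 193.5), (23.0, 23.0), 90.0) worm [ 0.53530742 -0.05075317] offset from axis 0.01545178303765792
d [ 0.38336164 -0.9235983 ] nut est [ 0.53555939 -0.09179201]
```

View pics/w1c.png

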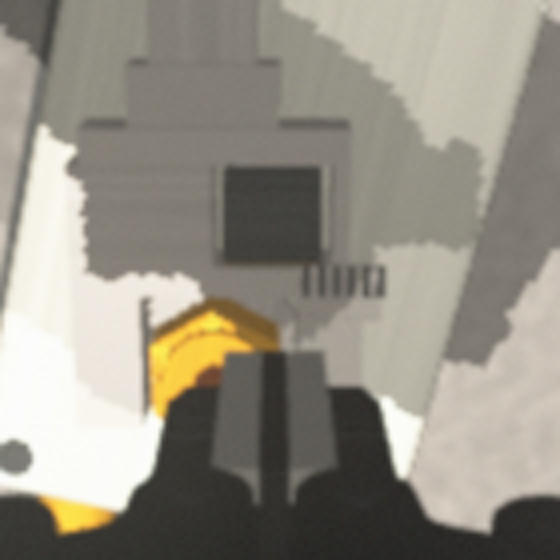

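```bash
python3 -m handwheel '[-0.3,0.6,-3,0,0,0,0, -0.5,1,-6,0,0,0,0, -0.5,1,-8,0,0,0,0, -0.5,1,-8.7,0,0,0,0, -0.5,1,-8.9,0,0,0,0, -0.5,1,-8.9,0,0,0,0]'
python3 -m handwheel '[0,0,-0.1,0,0,0,0, 0,0,-0.2,0,0,0,0, 0,0,-0.2,0,0,0,0]'
```

```text
t: 2.53
eef_pos: [0.5341, -0.0402, 0.0808]
tool_rot: [-0.002, 0.552, 0.834, -0.002]
contact_force: [-0.0, 0.3, 0.6]
gripper_width: -0.005
t: 2.78
eef_pos: [0.535, -0.04, 0.0799]
tool_rot: [-0.001, 0.552, 0.834, -0.001]
contact_force: [0.3, -0.7, 0.6]
gripper_width: -0.001
```

```bash
python3 -m handwheel '[-0.3,-0.2,-0.2,0,0,0,0, -0.3,-0.2,-0.2,0,0,0,0, -0.3,-0.2,-0.2,0,0,0,0,-0.3,-0.2,-0.2,0,0,0,0]'
python3 -m handwheel '[0,0,0,0,0,0,0]'
```

```text
t: 3.12
eef_pos: [0.532, -0.0422, 0.078]
tool_rot: [-0.001, 0.552, 0.834, -0.001]
contact_force: [0.3, 1.0, 0.4]
gripper_width: -0.005
t: 3.2
eef_pos: [0.532, -0.0421, 0.078]
tool_rot: [-0.001, 0.552, 0.834, -0.001]
contact_force: [-0.2, 0.3, -0.0]
gripper_width: -0.003
```

```bash
python3 -m handwheel '[0,0,-0.2,0,0,0,0, 0,0,-0.35,0,0,0,0, 0,0,-0.35,0,0,0,0,0,0,-0.35,0,0,0,0]'
python3 -m handwheel '[0,0,-0.05,0,0,0,0,0,0,-0.05,0,0,0,0,0,0,-0.05,0,0,0,0]'
python3 -m handwheel '[0,0,-0.05,0,0,0,0,0,0,-0.05,0,0,0,0,0,0,-0.05,0,0,0,0]'
```

```text
t: 3.53
eef_pos: [0.5319, -0.0422, 0.0743]
tool_rot: [-0.001, 0.552, 0.834, -0.001]
contact_force: [0.4, 0.5, -0.1]
gripper_width: -0.005
t: 3.78
eef_pos: [0.5319, -0.0421, 0.0738]
tool_rot: [-0.001, 0.552, 0.834, -0.001]
contact_force: [-0.0, 0.2, -0.3]
gripper_width: -0.0
t: 4.03
eef_pos: [0.532, -0.0422, 0.0734]
tool_rot: [-0.001, 0.552, 0.834, -0.001]
contact_force: [-0.1, 0.3, 0.6]
gripper_width: 0.001
```

```bash
for i in 1 2; do python3 -m handwheel '[0,0,-0.05,0,0,0,0,0,0,-0.05,0,0,0,0,0,0,-0.05,0,0,0,0]'; done
```

```text
t: 4.28
eef_pos: [0.532, -0.0422, 0.0731]
tool_rot: [-0.001, 0.552, 0.834, -0.001]
contact_force: [-1.4, -0.6, 5.2]
gripper_width: 0.001
t: 4.53
eef_pos: [0.5321, -0.0422, 0.073]
tool_rot: [-0.001, 0.552, 0.834, -0.001]
contact_force: [-1.6, 0.4, 7.6]
gripper_width: 0.002
```

```bash
python3 -m handwheel '[0.07,-0.18,-0.06,0,0,0,0,0.15,-0.37,-0.06,0,0,0,0,0.15,-0.37,-0.06,0,0,0,0]'
```

```text
t: 4.78
eef_pos: [0.5343, -0.0452, 0.073]
tool_rot: [-0.001, 0.552, 0.834, 0.0]
contact_force: [-1.3, 1.5, 8.0]
gripper_width: 0.001
```

```bash
python3 -m handwheel '[0.08,-0.2,-0.08,0,0,0,0,0.16,-0.39,-0.08,0,0,0,0]';python3 -m handwheel '[0.08,-0.2,-0.08,0,0,0,0,0.16,-0.39,-0.08,0,0,0,0]'
```

```text
t: 4.95
eef_pos: [0.5364, -0.0467, 0.073]
tool_rot: [-0.002, 0.551, 0.834, 0.002]
contact_force: [-3.5, 7.5, 14.3]
gripper_width: -0.002
t: 5.12
eef_pos: [0.5389, -0.0482, 0.0732]
tool_rot: [-0.002, 0.55, 0.835, 0.003]
contact_force: [-2.1, 6.7, 13.5]
gripper_width: 0.001
```

```bash
python3 -m handwheel '[-0.05,-0.3,-0.07,0,0,0,0,-0.05,-0.6,-0.07,0,0,0,0,-0.05,-0.6,-0.07,0,0,0,0]';python3 -m handwheel '[0,-0.3,-0.07,0,0,0,0,0,-0.6,-0.07,0,0,0,0,0,-0.6,-0.07,0,0,0,0]'
```

```text
t: 5.37
eef_pos: [0.5399, -0.0527, 0.0735]
tool_rot: [-0.001, 0.55, 0.835, 0.005]
contact_force: [-0.3, 4.6, 8.3]
gripper_width: -0.0
t: 5.62
eef_pos: [0.5409, -0.0576, 0.0734]
tool_rot: [-0.001, 0.55, 0.835, 0.006]
contact_force: [0.4, 3.8, 5.7]
gripper_width: -0.001
```

```bash
cat > go.py <<'E'
import sys
from h import *
def delta(x,y,z,yaw=22.54):
    o=get_obs(); w,a,b,c=o["tool_rot"]; R=Ro.from_quat([a,b,c,w])
    t=np.radians(yaw); y_=np.array([np.cos(t),np.sin(t),0]); z_=np.array([0,0,-1.]); T=Ro.from_matrix(np.c_[np.cross(y_,z_),y_,z_])
    print("shift cm",np.round((np.array([x,y,z])-o["eef_pos"])*100,2),"turn deg",np.round((T*R.inv()).as_rotvec(degrees=True),2),"F",o["contact_force"].round(1))
if __name__=="__main__": delta(*map(float,sys.argv[1:]))
E
python3 -m handwheel '[0,0,0.6,0,0,0,0,-0.2,0.5,1,0,0,0,0,-0.2,0.5,1,0,0,0,0]'; python3 go.py 0.520 -0.022 0.12
```

```text
t: 5.87
eef_pos: [0.539, -0.0518, 0.0841]
tool_rot: [-0.001, 0.549, 0.836, 0.006]
contact_force: [0.7, 0.2, -0.1]
gripper_width: -0.003
shift cm [-1.9   2.98  3.59] turn deg [-0.68  0.31 -0.82] F [ 0.7  0.2 -0.1]
```

```bash
python3 -m handwheel '[-0.4,0.5,-0.2,-0.68,0.31,-0.82,0,-0.64,0.75,-0.7,-0.68,0.31,-0.82,0,-0.64,0.75,-0.95,-0.68,0.31,-0.82,0,-0.64,0.75,-1.0,-0.68,0.31,-0.82,0,-0.64,0.75,-1.0,-0.68,0.31,-0.82,0]';python3 -m handwheel '[0,0,-0.06,0,0,0,0,0,0,-0.11,0,0,0,0,0,0,-0.11,0,0,0,0]'; python3 go.py 0.5326 -0.0443 0.0735
```

```text
t: 6.28
eef_pos: [0.5323, -0.0446, 0.0736]
tool_rot: [-0.0, 0.555, 0.832, -0.0]
contact_force: [0.1, -0.9, 0.0]
gripper_width: -0.001
t: 6.53
eef_pos: [0.5324, -0.045, 0.0725]
tool_rot: [-0.0, 0.555, 0.832, -0.0]
contact_force: [0.1, 0.6, 0.2]
gripper_width: -0.001
shift cm [0.02 0.07 0.1 ] turn deg [ 0.02 -0.04  0.02] F [0.1 0.6 0.2]
```

```bash
python3 -m handwheel '[0,0,-0.06,0,0,0,0,0,0,-0.06,0,0,0,0,0,0,-0.06,0,0,0,0]';python3 -m handwheel '[0,0,-0.06,0,0,0,0,0,0,-0.06,0,0,0,0,0,0,-0.06,0,0,0,0]'
```

```text
t: 6.78
eef_pos: [0.5325, -0.045, 0.0721]
tool_rot: [-0.0, 0.555, 0.832, -0.0]
contact_force: [-1.3, -0.0, 3.0]
gripper_width: -0.002
t: 7.03
eef_pos: [0.5326, -0.045, 0.0719]
tool_rot: [-0.0, 0.556, 0.832, -0.0]
contact_force: [-2.5, 0.2, 5.8]
gripper_width: 0.001
```

```bash
python3 -m handwheel '[0.05,-0.25,-0.08,0,0,0,0,0.05,-0.5,-0.08,0,0,0,0,0.05,-0.6,-0.08,0,0,0,0]';python3 -m handwheel '[0.05,-0.25,-0.08,0,0,0,0,0.05,-0.5,-0.08,0,0,0,0,0.05,-0.6,-0.08,0,0,0,0]'
```

```text
t: 7.28
eef_pos: [0.5334, -0.0469, 0.0719]
tool_rot: [-0.002, 0.554, 0.832, 0.002]
contact_force: [-4.9, 12.3, 16.0]
gripper_width: 0.003
t: 7.53
eef_pos: [0.5348, -0.0492, 0.0725]
tool_rot: [-0.003, 0.553, 0.833, 0.004]
contact_force: [-4.2, 9.4, 19.3]
gripper_width: -0.003
```

```bash
python3 go.py 0.5360 -0.0530 0.0725;  python3 -m handwheel '[0.05,-0.3,-0.03,-0.3,0.3,-0.3,0,0.05,-0.6,-0.03,-0.3,0.3,-0.3,0,0.05,-0.7,-0.03,-0.3,0.3,-0.3,0]'; python3 go.py 0.5375 -0.0563 0.0725
```

```text
shift cm [ 0.12 -0.38  0.  ] turn deg [-0.6   0.   -0.27] F [-4.2  9.4 19.3]
t: 7.78
eef_pos: [0.5366, -0.0544, 0.0731]
tool_rot: [-0.003, 0.555, 0.832, 0.002]
contact_force: [0.0, 5.7, 8.6]
gripper_width: 0.0
shift cm [ 0.09 -0.19 -0.06] turn deg [-0.42 -0.18 -0.06] F [0.  5.7 8.6]
```

```bash
python3 -m handwheel '[0.1,-0.3,-0.06,-0.4,-0.2,0,0,0.1,-0.6,-0.06,-0.4,-0.2,0,0,0.1,-0.7,-0.06,-0.4,-0.2,0,0]'; python3 go.py 0.5386 -0.0585 0.0725
```

```text
t: 8.03
eef_pos: [0.5385, -0.06, 0.0731]
tool_rot: [0.0, 0.554, 0.832, 0.001]
contact_force: [0.6, 2.8, 4.4]
gripper_width: 0.001
shift cm [ 0.01  0.15 -0.06] turn deg [-0.11  0.11 -0.13] F [0.6 2.8 4.4]
```

```bash
python3 -m handwheel '[0,0,2,0,0,0,0,0.2,-0.5,5,0,0,0,0,0.8,-2,7.5,0,0,0,0,1.3,-3.5,8,0,0,0,0,1.3,-3.5,8,0,0,0,0,1.3,-3.5,8,0,0,0,0]'
cat > look.py <<'E'
import sys
from h import *
n=sys.argv[1]; o=get_obs(); im=read_camera("wrist"); np.save(f"pics/{n}.npy",o,allow_pickle=True); cv2.imwrite(f"pics/{n}.png",im[:,:,::-1])
C=cam("wrist",o); p=proj(C,[[0.5356,-.0918,.067]])[0]; print("nut px",p,"worm px",proj(C,[[.5353,-.0508,.0735]]),o['eef_pos'])
x,y=np.clip(p.astype(int),[100,100],[540,300]); cv2.imwrite(f"pics/{n}c.png",cv2.resize(im[y-90:y+60,x-80:x+80,::-1],None,fx=4,fy=4,interpolation=cv2.INTER_CUBIC)); print("crop origin",x-80,y-90)
E
python3 look.py w2
```

```text
t: 8.53
eef_pos: [0.5516, -0.0957, 0.1532]
tool_rot: [0.001, 0.555, 0.832, 0.001]
contact_force: [-0.5, 0.8, -0.2]
gripper_width: 0.003
nut px [311.19948659 189.65975213] worm px [[329.78035776 144.3811804 ]] [ 0.55155722 -0.09565662  0.1531664 ]
crop origin 231 99
```

View pics/w2c.png

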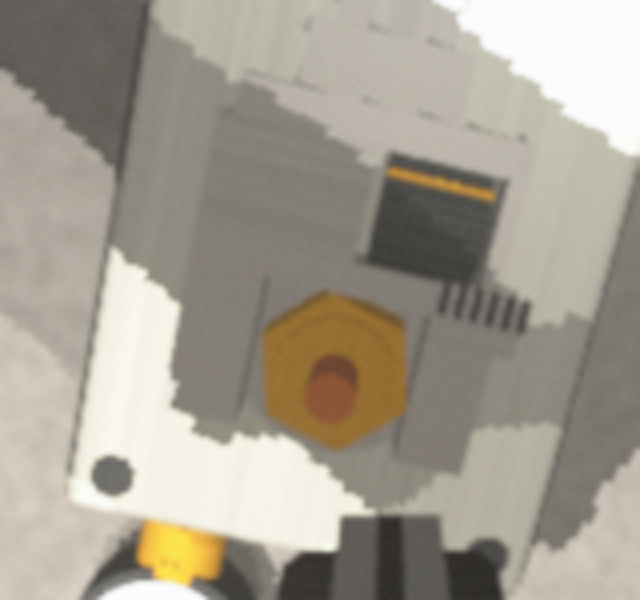

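```bash
cat > m2.py <<'E'
import sys
from meas import *
n=sys.argv[1]; o=np.load(f"pics/{n}.npy",allow_pickle=True).item(); im=cv2.imread(f"pics/{n}.png")[:,:,::-1]
C=cam("wrist",o)
c=rect(mask(im,(45,100,40),(85,255,255))); P=cast(C,c[:,0],.064)[:,:2]
# edges: keep long sides only
rc=cv2.minAreaRect((P*1000).astype(np.float32)); bx=cv2.boxPoints(rc)/1000
e=[(bx[i],bx[(i+1)%4]) for i in range(4)]; e=sorted(e,key=lambda s:-np.linalg.norm(s[0]-s[1]))[:2]
dd=e[0][1]-e[0][0]; dd*=-np.sign(dd[1]); print("handle rect mm",rc,"yaw",np.degrees(np.arctan2(dd[1],dd[0])))
d=dd/np.linalg.norm(dd); nn=np.array([-d[1],d[0]]); ctr=(bx.mean(0))
wp=np.array([float(v) for v in sys.argv[2:4]]); W=cast(C,[wp],.070)[0,:2]
print("worm",W,"offset",(W-ctr)@nn,"d",d,"n",nn,"wrench origin",W+.038*d-.0155*nn)
if len(sys.argv)>4: print("nut",cast(C,[[float(v) for v in sys.argv[4:6]]],.067)[0])
E
python3 m2.py w2 339.5 153 315 192
```

```text
handle rect mm ((515.35107421875, 32.931190490722656), (24.637081146240234, 40.44342803955078), 9.012955665588379) yaw -80.98702
worm [ 0.54524142 -0.05432931] offset 0.015851171509883504 d [ 0.15665816 -0.9876529 ] n [0.9876529  0.15665816] wrench origin [ 0.53588581 -0.09428833]
nut [ 0.53929993 -0.09245613  0.067     ]
```

```bash
python3 -m handwheel '[0,3.5,0,0,0,0,0,0,7,0,0,0,0,0,0,10.5,0,0,0,0,0,0,14,0,0,0,0,0,0,18,-1,0,0,0,0,0,18.6,-4,0,0,0,0,0,18.6,-7,0,0,0,0,0,18.6,-9,0,0,0,0]'
python3 -m handwheel '[0,0,-1,0,0,0,0,0,0,-1.5,0,0,0,0,0,0,-1.5,0,0,0,0]'; python3 go.py 0.489 0.082 0.050
```

```text
t: 9.25
eef_pos: [0.5481, 0.094, 0.0589]
tool_rot: [-0.002, 0.553, 0.833, -0.0]
contact_force: [-0.8, -0.3, -0.2]
gripper_width: -0.001
t: 9.5
eef_pos: [0.5467, 0.0943, 0.0425]
tool_rot: [-0.003, 0.552, 0.834, -0.001]
contact_force: [0.1, 0.9, 0.2]
gripper_width: -0.0
shift cm [-5.77 -1.23  0.75] turn deg [-0.08 -0.39 -0.42] F [0.1 0.9 0.2]
```

```bash
python3 -m handwheel '[-0.8,-0.1,0.5,0,0,-0.4,0,-1.6,-0.3,0.75,0,0,-0.4,0,-2.4,-0.5,0.75,0,0,-0.4,0,-3.2,-0.7,0.75,0,0,-0.4,0,-4,-0.9,0.75,0,0,-0.4,0,-4.5,-1,0.75,0,0,-0.4,0,-4.8,-1,0.75,0,0,-0.4,0,-4.8,-1,0.75,0,0,-0.4,0]'; python3 go.py 0.489 0.082 0.050
```

```text
t: 10.17
eef_pos: [0.4978, 0.0843, 0.0501]
tool_rot: [-0.004, 0.555, 0.832, -0.001]
contact_force: [0.4, 0.1, 0.6]
gripper_width: 0.002
shift cm [-0.88 -0.23 -0.01] turn deg [-0.09 -0.43 -0.02] F [0.4 0.1 0.6]
```

```bash
python3 -m handwheel '[-0.4,-0.1,0,0,-0.4,0,0,-0.9,-0.2,0,0,-0.4,0,0,-0.9,-0.2,0,0,-0.4,0,0,-0.9,-0.2,0,0,-0.4,0,0]'
python3 - <<'E'
from h import *
im=read_camera("top"); C=cam("top"); cv2.imwrite("pics/t2.png",im[:,:,::-1])
c=rect(mask(im,(45,100,40),(85,255,255))); r=cv2.minAreaRect((cast(C,c[:,0],.06)[:,:2]*1000).astype(np.float32)); print(r)
E
```

```text
t: 10.5
eef_pos: [0.4884, 0.0822, 0.05]
tool_rot: [-0.001, 0.555, 0.832, 0.0]
contact_force: [-0.5, -0.7, -1.1]
gripper_width: 0.007
((481.6575622558594, 35.417091369628906), (26.855724334716797, 61.33210754394531), 24.045345306396484)
```

```bash
python3 -m handwheel '[2,0.8,0,0,0,0,0,2.5,1,4,0,0,0,0,2.5,0,8,0,0,0,0,3,-4,10,0,0,0,0,3.5,-8,10,0,0,0,0,4.5,-12,10,0,0,0,0,5.5,-15,10,0,0,0,0,6,-17.5,10,0,0,0,0]' 
python3 -m handwheel '[0.1,-0.3,0,0,0,0,0,0.1,-0.3,0,0,0,0,0,0.1,-0.3,0,0,0,0,0]'; python3 look.py w3
cat > auto.py <<'E'
import sys
from meas import *
n=sys.argv[1]; o=np.load(f"pics/{n}.npy",allow_pickle=True).item(); im=cv2.imread(f"pics/{n}.png")[:,:,::-1]; C=cam("wrist",o)
p=proj(C,[[float(sys.argv[2]),float(sys.argv[3]),.07]])[0]
hsv=cv2.cvtColor(im,cv2.COLOR_RGB2HSV); m=((hsv[...,2]<80)*255).astype(np.uint8); box=np.zeros_like(m); x,y=p.astype(int); box[max(0,y-30):y+26,x-30:x+30]=1
m=cv2.morphologyEx(m*box,cv2.MORPH_OPEN,np.ones((5,5),np.uint8)); m=cv2.morphologyEx(m,cv2.MORPH_CLOSE,np.ones((7,7),np.uint8)); b=cv2.minAreaRect(rect(m)); print("worm blob",b,"expected",p)
import subprocess; print(subprocess.run(["python3","m2.py",n,str(b[0][0]),str(b[0][1])],capture_output=True,text=True).stdout)
E
python3 auto.py w3 0.5353 -0.0508
```

```text
t: 11.22
eef_pos: [0.5498, -0.0961, 0.1507]
tool_rot: [0.0, 0.556, 0.831, 0.001]
contact_force: [-0.2, -0.7, 0.2]
gripper_width: 0.001
t: 11.47
eef_pos: [0.5507, -0.0985, 0.1504]
tool_rot: [-0.0, 0.556, 0.831, 0.001]
contact_force: [-0.5, -0.6, 0.3]
gripper_width: 0.003
nut px [313.41005967 187.805732  ] worm px [[332.27977239 141.65944301]] [ 0.55069526 -0.09847197  0.15041256]
crop origin 233 97
worm blob ((333.5, 148.5), (17.0, 25.0), 90.0) expected [332.20939731 141.34876788]
handle rect mm ((487.38006591796875, 20.481101989746094), (24.782329559326172, 29.146011352539062), 23.89276123046875) yaw -66.107315
worm [ 0.53837129 -0.05552193] offset 0.015838489271388482 d [ 0.4050248 -0.9143057] n [0.9143057 0.4050248] wrench origin [ 0.53959049 -0.09654343]
```

View pics/w3c.png

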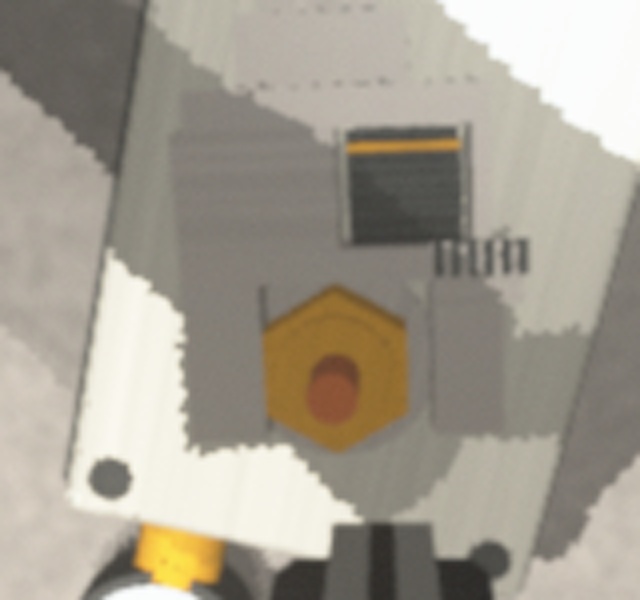

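```bash
python3 -m handwheel '[-0.5,2,0,0,0,0,0,-1,4,-2,0,0,0,0,-1.5,5.65,-4,0,0,0,0,-1.5,5.65,-6,0,0,0,0,-1.5,5.65,-7.2,0,0,0,0,-1.5,5.65,-7.4,0,0,0,0,-1.5,5.65,-7.6,0,0,0,0,-1.5,5.65,-7.6,0,0,0,0]';python3 -m handwheel '[0,0,-0.05,0,0,0,0,0,0,-0.1,0,0,0,0,0,0,-0.1,0,0,0,0]'; python3 go.py 0.536 -0.042 0.073
```

```text
t: 12.18
eef_pos: [0.5361, -0.0413, 0.0747]
tool_rot: [0.0, 0.556, 0.831, 0.001]
contact_force: [0.3, 0.5, 0.3]
gripper_width: 0.002
t: 12.43
eef_pos: [0.5367, -0.0416, 0.0744]
tool_rot: [0.001, 0.556, 0.831, 0.001]
contact_force: [-0.3, 0.0, 0.2]
gripper_width: 0.001
shift cm [-0.07 -0.04 -0.14] turn deg [-0.07  0.14  0.08] F [-0.3  0.   0.2]
```

```bash
python3 -m handwheel '[-0.05,0,-0.05,0,0,0,0,-0.05,0,-0.1,0,0,0,0,-0.05,0,-0.1,0,0,0,0]';python3 -m handwheel '[0,0,-0.05,0,0,0,0,0,0,-0.06,0,0,0,0,0,0,-0.06,0,0,0,0]'; python3 go.py 0.536 -0.042 0.073
```

```text
t: 12.68
eef_pos: [0.5362, -0.0416, 0.0736]
tool_rot: [0.001, 0.556, 0.831, 0.001]
contact_force: [-0.3, 1.1, -0.5]
gripper_width: 0.001
t: 12.93
eef_pos: [0.5362, -0.0417, 0.073]
tool_rot: [0.001, 0.556, 0.831, 0.001]
contact_force: [-0.8, -1.1, 0.8]
gripper_width: 0.002
shift cm [-0.02 -0.03  0.  ] turn deg [-0.08  0.16  0.09] F [-0.8 -1.1  0.8]
```

```bash
python3 -m handwheel '[0,0,-0.06,0,0,0,0,0,0,-0.07,0,0,0,0,0,-0.2,-0.07,0,0,0,0,0,-0.4,-0.07,0,0,0,0]';python3 -m handwheel '[-0.05,-0.3,-0.06,-0.3,0,-0.1,0,-0.05,-0.6,-0.06,-0.3,0,-0.1,0,-0.05,-0.7,-0.06,-0.3,0,-0.1,0]'; python3 go.py 0.536 -0.051 0.073
```

```text
t: 13.27
eef_pos: [0.5367, -0.0447, 0.0727]
tool_rot: [0.001, 0.556, 0.831, 0.002]
contact_force: [-1.0, 4.8, 6.5]
gripper_width: -0.001
t: 13.52
eef_pos: [0.5375, -0.0497, 0.073]
tool_rot: [0.002, 0.556, 0.831, 0.002]
contact_force: [-0.1, 4.7, 7.6]
gripper_width: -0.0
shift cm [-0.15 -0.13  0.  ] turn deg [-0.    0.31  0.06] F [-0.1  4.7  7.6]
```

```bash
python3 -m handwheel '[-0.1,-0.3,-0.09,0,0.2,0,0,-0.1,-0.6,-0.09,0,0.2,0,0]';python3 -m handwheel '[-0.1,-0.3,-0.09,-0.1,0.1,0,0,-0.1,-0.6,-0.09,-0.1,0.1,0,0]'; python3 go.py 0.536 -0.061 0.073
```

```text
t: 13.68
eef_pos: [0.5379, -0.0531, 0.073]
tool_rot: [0.001, 0.555, 0.832, 0.002]
contact_force: [-0.7, 5.6, 6.8]
gripper_width: 0.003
t: 13.85
eef_pos: [0.5383, -0.0565, 0.0729]
tool_rot: [0.001, 0.554, 0.833, 0.003]
contact_force: [0.4, 5.7, 8.4]
gripper_width: -0.004
shift cm [-0.23 -0.45  0.01] turn deg [-0.24  0.23 -0.2 ] F [0.4 5.7 8.4]
```

```bash
python3 -m handwheel '[-0.1,-0.3,-0.11,-0.3,0.2,-0.2,0,-0.1,-0.6,-0.11,-0.3,0.2,-0.2,0]'; python3 -m handwheel '[0,0,0.6,0,0,0,0,-0.2,1,0.6,0,0,0,0,-0.2,1.9,0.5,0,0,0,0,-0.2,1.9,0.4,0,0,0,0,-0.2,1.9,0.3,0,0,0,0]';python3 go.py 0.536 -0.042 0.0735
```

```text
t: 14.02
eef_pos: [0.5389, -0.0598, 0.0729]
tool_rot: [0.001, 0.554, 0.832, 0.002]
contact_force: [-0.5, 6.1, 8.3]
gripper_width: -0.002
t: 14.43
eef_pos: [0.5365, -0.0396, 0.0754]
tool_rot: [0.0, 0.554, 0.833, 0.001]
contact_force: [-0.0, 0.0, -0.5]
gripper_width: -0.002
shift cm [-0.05 -0.24 -0.19] turn deg [-0.13  0.1  -0.24] F [-0.   0.  -0.5]
```

```bash
python3 -m handwheel '[0,-0.2,-0.1,-0.1,0.1,-0.2,0,0,-0.2,-0.2,-0.1,0.1,-0.2,0,0,-0.2,-0.25,-0.1,0.1,-0.2,0,0,-0.2,-0.25,-0.1,0.1,-0.2,0]'; python3 -m handwheel '[0,0,-0.08,0,0,0,0,0,0,-0.08,0,0,0,0,0,0,-0.08,0,0,0,0]';python3 go.py 0.536 -0.042 0.0735
```

```text
t: 14.77
eef_pos: [0.5363, -0.042, 0.0726]
tool_rot: [-0.0, 0.555, 0.832, -0.0]
contact_force: [-0.4, -0.3, -0.3]
gripper_width: 0.003
t: 15.02
eef_pos: [0.5365, -0.0422, 0.072]
tool_rot: [-0.0, 0.555, 0.832, 0.0]
contact_force: [-0.2, 1.3, 0.6]
gripper_width: -0.003
shift cm [-0.05  0.02  0.15] turn deg [-0.01 -0.    0.01] F [-0.2  1.3  0.6]
```

```bash
python3 -m handwheel '[0,0,-0.09,0,0,0,0,0,0,-0.09,0,0,0,0,0,-0.2,-0.09,0,0,0,0,0,-0.4,-0.09,0,0,0,0]'; python3 -m handwheel '[-0.05,-0.3,-0.08,-0.2,0,-0.1,0,-0.05,-0.6,-0.08,-0.2,0,-0.1,0]';python3 go.py 0.536 -0.042 0.0735
```

```text
t: 15.35
eef_pos: [0.5368, -0.0434, 0.0716]
tool_rot: [-0.001, 0.555, 0.832, 0.002]
contact_force: [-0.9, 10.5, 9.1]
gripper_width: -0.001
t: 15.52
eef_pos: [0.5372, -0.0446, 0.0717]
tool_rot: [-0.002, 0.554, 0.832, 0.003]
contact_force: [-2.2, 14.8, 17.7]
gripper_width: 0.002
shift cm [-0.12  0.26  0.18] turn deg [-0.35  0.02 -0.17] F [-2.2 14.8 17.7]
```

```bash
python3 -m handwheel '[-0.05,-0.3,0,-0.3,0,-0.1,0,-0.05,-0.6,0,-0.3,0,-0.1,0]';python3 go.py 0.536 -0.042 0.0735
```

```text
t: 15.68
eef_pos: [0.538, -0.047, 0.0726]
tool_rot: [-0.0, 0.553, 0.833, 0.003]
contact_force: [1.4, 9.5, 11.4]
gripper_width: 0.002
shift cm [-0.2   0.5   0.09] turn deg [-0.28  0.13 -0.25] F [ 1.4  9.5 11.4]
```

```bash
python3 -m handwheel '[-0.1,-0.3,-0.04,-0.3,0.1,-0.2,0,-0.1,-0.6,-0.04,-0.3,0.1,-0.2,0]';python3 -m handwheel '[-0.1,-0.3,-0.08,-0.2,0.1,-0.2,0,-0.1,-0.6,-0.08,-0.2,0.1,-0.2,0]';python3 go.py 0.536 -0.042 0.0735
```

```text
t: 15.85
eef_pos: [0.538, -0.051, 0.0728]
tool_rot: [0.0, 0.554, 0.832, 0.001]
contact_force: [-0.1, 5.3, 7.5]
gripper_width: 0.002
t: 16.02
eef_pos: [0.5383, -0.0549, 0.0728]
tool_rot: [0.001, 0.555, 0.832, 0.001]
contact_force: [-0.7, 5.8, 7.5]
gripper_width: 0.004
shift cm [-0.23  1.29  0.07] turn deg [-0.02  0.13 -0.06] F [-0.7  5.8  7.5]
```

```bash
python3 -m handwheel '[-0.1,-0.3,-0.11,-0.2,0.1,-0.2,0,-0.1,-0.6,-0.11,-0.2,0.1,-0.2,0]';python3 -m handwheel '[-0.1,-0.3,-0.11,-0.2,0.1,-0.2,0,-0.1,-0.6,-0.11,-0.2,0.1,-0.2,0]';python3 go.py 0.5507 -0.0985 0.1504
```

```text
t: 16.18
eef_pos: [0.5391, -0.0586, 0.0728]
tool_rot: [0.001, 0.556, 0.831, 0.001]
contact_force: [-0.4, 6.3, 8.9]
gripper_width: 0.0
t: 16.35
eef_pos: [0.5398, -0.0622, 0.0728]
tool_rot: [0.002, 0.556, 0.831, 0.001]
contact_force: [0.3, 5.2, 9.0]
gripper_width: -0.005
shift cm [ 1.09 -3.63  7.76] turn deg [0.04 0.23 0.14] F [0.3 5.2 9. ]
```

```bash
python3 -m handwheel '[0,0,2,0,0,0,0,0.2,-0.5,5,0,0,0,0,0.8,-2,7.5,0,0.2,0,0,1.1,-3.6,7.8,0,0.2,0,0,1.1,-3.6,7.8,0,0.2,0,0,1.1,-3.6,7.8,0,0.2,0,0]'; python3 look.py w4
```

```text
t: 16.85
eef_pos: [0.5505, -0.0994, 0.1508]
tool_rot: [0.001, 0.557, 0.83, -0.0]
contact_force: [-0.3, -0.2, -0.2]
gripper_width: 0.005
nut px [314.1451642  186.66595622] worm px [[332.93140492 140.42875394]] [ 0.55045324 -0.09939289  0.15077075]
crop origin 234 96
```

View pics/w4c.png

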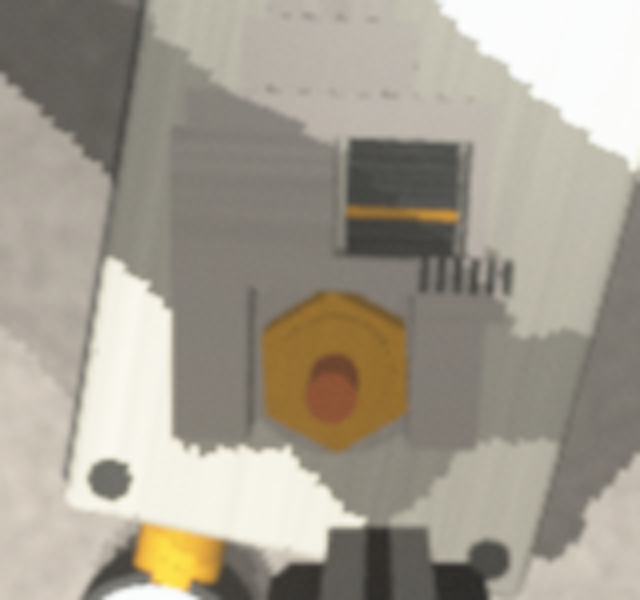

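```bash
python3 m2.py w4 334.75 145.25; python3 go.py 0.5375 -0.047 0.074
```

```text
handle rect mm ((494.25250244140625, 21.95505714416504), (24.50475311279297, 29.902393341064453), 20.881650924682617) yaw -69.118324
worm [ 0.53819424 -0.05388724] offset 0.014022416605300795 d [ 0.35643908 -0.93431854] n [0.93431854 0.35643908] wrench origin [ 0.53725698 -0.09491615]
shift cm [-1.25  5.12 -7.61] turn deg [ 0.02 -0.04  0.18] F [0.  0.8 0.2]
```

```bash
python3 -m handwheel '[-0.5,2,0,0,0,0,0,-1,4,-2,0,0,0,0,-1.3,5.1,-4,0,0,0,0,-1.3,5.1,-6,0,0,0,0,-1.3,5.1,-7.2,0,0,0,0,-1.3,5.1,-7.6,0,0,0,0,-1.3,5.1,-7.7,0,0,0,0,-1.3,5.1,-7.7,0,0,0,0]';python3 -m handwheel '[0,0,-0.04,0,0,0,0,0,0,-0.08,0,0,0,0,0,0,-0.08,0,0,0,0]'; python3 go.py 0.537 -0.047 0.073
```

```text
t: 17.57
eef_pos: [0.5367, -0.0466, 0.073]
tool_rot: [-0.001, 0.557, 0.831, -0.0]
contact_force: [0.5, 0.9, 0.9]
gripper_width: 0.002
t: 17.82
eef_pos: [0.537, -0.0468, 0.0728]
tool_rot: [-0.001, 0.557, 0.831, -0.0]
contact_force: [-2.2, 1.4, 5.9]
gripper_width: 0.005
shift cm [ 0.   -0.02  0.02] turn deg [-0.04 -0.1   0.2 ] F [-2.2  1.4  5.9]
```

```bash
python3 -m handwheel '[0,0,-0.08,0,0,0,0,-0.05,-0.2,-0.08,0,0,0,0,-0.05,-0.4,-0.08,-0.1,0,0,0,-0.05,-0.6,-0.08,-0.2,0,-0.1,0]';python3 -m handwheel '[-0.05,-0.3,-0.08,-0.2,0,-0.1,0,-0.05,-0.6,-0.08,-0.2,0,-0.1,0]'; python3 go.py 0.537 -0.047 0.073
```

```text
t: 18.15
eef_pos: [0.5376, -0.0518, 0.0729]
tool_rot: [0.0, 0.557, 0.83, -0.0]
contact_force: [0.6, 4.6, 4.9]
gripper_width: -0.002
t: 18.32
eef_pos: [0.5382, -0.0565, 0.0729]
tool_rot: [0.002, 0.558, 0.83, -0.001]
contact_force: [-0.6, 3.4, 5.8]
gripper_width: -0.002
shift cm [-0.12  0.95  0.01] turn deg [0.17 0.12 0.33] F [-0.6  3.4  5.8]
```

```bash
python3 -m handwheel '[-0.05,-0.1,-0.12,0,0.1,0.2,0,-0.05,-0.3,-0.12,0,0.1,0.2,0,-0.05,-0.5,-0.12,0,0.1,0.2,0]';python3 -m handwheel '[-0.05,-0.2,-0.12,0,0,0,0,-0.05,-0.4,-0.12,0,0,0,0]'; python3 go.py 0.537 -0.047 0.073
```

```text
t: 18.57
eef_pos: [0.539, -0.0597, 0.0728]
tool_rot: [0.001, 0.556, 0.831, 0.0]
contact_force: [-0.6, 5.8, 8.4]
gripper_width: 0.0
t: 18.73
eef_pos: [0.5397, -0.0617, 0.0729]
tool_rot: [0.001, 0.555, 0.832, 0.002]
contact_force: [-0.6, 7.0, 9.3]
gripper_width: -0.004
shift cm [-0.27  1.47  0.01] turn deg [-0.15  0.24  0.01] F [-0.6  7.   9.3]
```

```bash
python3 -m handwheel '[0,0,0.5,0,0,0,0,-0.2,0.9,0.6,0,0.2,0,0,-0.27,1.47,0.4,0,0.2,0,0,-0.27,1.47,0.15,0,0.2,0,0,-0.27,1.47,0.05,0,0.2,0,0,-0.27,1.47,0.05,0,0.2,0,0]';python3 -m handwheel '[0,0,-0.05,0,0,0,0,0,0,-0.1,0,0,0,0,0,0,-0.1,0,0,0,0]'; python3 go.py 0.537 -0.047 0.073
```

```text
t: 19.23
eef_pos: [0.5366, -0.0462, 0.073]
tool_rot: [-0.001, 0.555, 0.832, 0.001]
contact_force: [-0.4, 2.4, 2.8]
gripper_width: 0.006
t: 19.48
eef_pos: [0.5368, -0.0463, 0.0727]
tool_rot: [-0.001, 0.555, 0.832, 0.001]
contact_force: [-2.9, 2.3, 10.9]
gripper_width: 0.0
shift cm [ 0.02 -0.07  0.03] turn deg [-0.22 -0.02 -0.  ] F [-2.9  2.3 10.9]
```

```bash
python3 -m handwheel '[-0.05,-0.2,-0.1,-0.2,0,0,0,-0.05,-0.4,-0.1,-0.2,0,0,0,-0.05,-0.6,-0.1,-0.2,0,-0.1,0]';python3 -m handwheel '[-0.05,-0.2,-0.1,-0.2,0,-0.1,0,-0.05,-0.4,-0.12,-0.2,0,-0.1,0,-0.05,-0.6,-0.12,-0.2,0,-0.1,0]'; python3 go.py 0.537 -0.047 0.073
```

```text
t: 19.73
eef_pos: [0.538, -0.0501, 0.0729]
tool_rot: [0.0, 0.555, 0.832, 0.002]
contact_force: [0.2, 8.3, 11.3]
gripper_width: 0.002
t: 19.98
eef_pos: [0.5395, -0.054, 0.0731]
tool_rot: [0.002, 0.555, 0.832, 0.003]
contact_force: [0.1, 9.0, 13.4]
gripper_width: 0.001
shift cm [-0.25  0.7  -0.01] turn deg [-0.16  0.33  0.02] F [ 0.1  9.  13.4]
```

```bash
python3 -m handwheel '[-0.15,-0.2,-0.1,-0.2,0.3,0,0,-0.15,-0.4,-0.1,-0.2,0.3,0,0,-0.15,-0.6,-0.1,-0.2,0.3,0,0]';python3 -m handwheel '[-0.1,-0.2,-0.1,-0.2,0.1,0,0,-0.1,-0.4,-0.1,-0.2,0.1,0,0,-0.1,-0.5,-0.1,-0.2,0.1,0,0]'; python3 go.py 0.537 -0.047 0.073
```

```text
t: 20.23
eef_pos: [0.5402, -0.058, 0.0733]
tool_rot: [0.001, 0.555, 0.832, 0.002]
contact_force: [0.9, 6.3, 9.7]
gripper_width: 0.0
t: 20.48
eef_pos: [0.541, -0.061, 0.0734]
tool_rot: [0.002, 0.554, 0.832, 0.002]
contact_force: [0.3, 7.4, 9.3]
gripper_width: -0.001
shift cm [-0.4   1.4  -0.04] turn deg [-0.04  0.3  -0.13] F [0.3 7.4 9.3]
```

```bash
python3 -m handwheel '[0,0,0.5,0,0,0,0,-0.2,0.9,0.6,0,0.3,0,0,-0.4,1.4,0.4,0,0.3,0,0,-0.4,1.4,0.15,0,0.3,0,0,-0.4,1.4,0.05,0,0.3,0,0,-0.4,1.4,0.05,0,0.3,0,0]';python3 -m handwheel '[0,0,-0.05,0,0,0,0,0,0,-0.1,0,0,0,0,0,0,-0.1,0,0,0,0]'; python3 go.py 0.537 -0.047 0.073
```

```text
t: 20.98
eef_pos: [0.5364, -0.0463, 0.0736]
tool_rot: [-0.001, 0.554, 0.832, 0.0]
contact_force: [-1.0, 3.4, 3.6]
gripper_width: 0.001
t: 21.23
eef_pos: [0.5365, -0.0463, 0.0732]
tool_rot: [-0.001, 0.554, 0.832, 0.001]
contact_force: [-3.6, 2.4, 13.0]
gripper_width: 0.0
shift cm [ 0.05 -0.07 -0.02] turn deg [-0.13 -0.09 -0.15] F [-3.6  2.4 13. ]
```

```bash
python3 -m handwheel '[-0.05,-0.2,-0.08,-0.2,0,-0.1,0,-0.05,-0.4,-0.08,-0.2,0,-0.1,0,-0.05,-0.6,-0.1,-0.2,0,-0.1,0]';python3 -m handwheel '[-0.1,-0.2,-0.1,-0.2,0,-0.1,0,-0.1,-0.4,-0.1,-0.2,0,-0.1,0,-0.1,-0.6,-0.1,-0.2,0,-0.1,0]'; python3 go.py 0.537 -0.047 0.073
```

```text
t: 21.48
eef_pos: [0.5377, -0.0499, 0.0735]
tool_rot: [-0.0, 0.554, 0.832, 0.001]
contact_force: [-1.0, 7.0, 16.4]
gripper_width: -0.003
t: 21.73
eef_pos: [0.539, -0.0536, 0.0738]
tool_rot: [0.002, 0.554, 0.832, 0.002]
contact_force: [0.4, 7.5, 11.4]
gripper_width: 0.002
shift cm [-0.2   0.66 -0.08] turn deg [-0.07  0.28 -0.15] F [ 0.4  7.5 11.4]
```

```bash
python3 -m handwheel '[-0.15,-0.2,-0.09,-0.2,0.3,-0.1,0,-0.15,-0.4,-0.09,-0.2,0.3,-0.1,0,-0.15,-0.6,-0.09,-0.2,0.3,-0.1,0]';python3 -m handwheel '[-0.1,-0.2,-0.1,-0.2,0.1,0,0,-0.1,-0.4,-0.1,-0.2,0.1,0,0,-0.1,-0.5,-0.1,-0.2,0.1,0,0]'; python3 go.py 0.5507 -0.0985 0.1504
```

```text
t: 21.98
eef_pos: [0.5395, -0.0575, 0.0738]
tool_rot: [0.001, 0.554, 0.832, 0.001]
contact_force: [0.2, 6.9, 10.0]
gripper_width: -0.002
t: 22.23
eef_pos: [0.5403, -0.0605, 0.0739]
tool_rot: [0.002, 0.554, 0.833, 0.001]
contact_force: [-0.0, 7.9, 10.7]
gripper_width: -0.003
shift cm [ 1.04 -3.8   7.65] turn deg [ 0.04  0.23 -0.22] F [-0.   7.9 10.7]
```

```bash
python3 -m handwheel '[0,0,2,0,0,0,0,0.2,-0.5,5,0,0,0,0,0.8,-2,7.5,0,0.2,0,0,1.1,-3.8,7.7,0,0.2,0,0,1.1,-3.8,7.7,0,0.2,0,0,1.1,-3.8,7.7,0,0.2,0,0]'; python3 look.py w5
```

```text
t: 22.73
eef_pos: [0.5509, -0.0998, 0.1508]
tool_rot: [0.001, 0.555, 0.832, -0.0]
contact_force: [0.1, -0.1, -0.7]
gripper_width: -0.0
nut px [313.89574784 185.91398042] worm px [[332.97475903 139.70637522]] [ 0.55094708 -0.09979512  0.15075495]
crop origin 233 95
```

View pics/w5c.png

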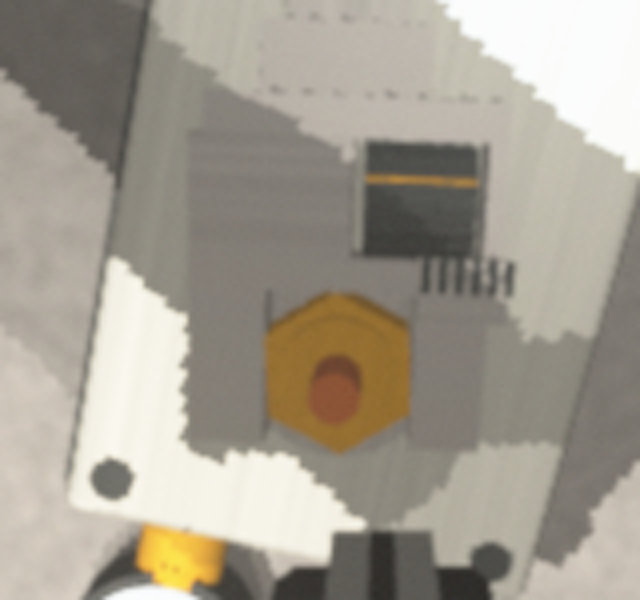

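```bash
python3 m2.py w5 338 144.25 317.5 187.5; python3 go.py 0.54 -0.047 0.074;  python3 -m handwheel '[-0.4,2,0,0,0,0,0,-0.8,4,-2,0,0,0,0,-1.1,5.2,-4,0,0,0,0,-1.1,5.2,-6,0,0,0,0,-1.1,5.2,-7.2,0,0,0,0,-1.1,5.2,-7.5,0,0,0,0,-1.1,5.2,-7.6,0,0,0,0,-1.1,5.2,-7.6,0,0,0,0]';python3 -m handwheel '[0,0,-0.04,0,0,0,0,0,0,-0.08,0,0,0,0,0,0,-0.08,0,0,0,0]'; python3 go.py 0.540 -0.047 0.073
```

```text
handle rect mm ((496.5911865234375, 22.369632720947266), (24.40241050720215, 29.598506927490234), 21.441125869750977) yaw -68.55888
worm [ 0.54044576 -0.05269124] offset 0.01338144632252873 d [ 0.36554492 -0.9307937 ] n [0.9307937  0.36554492] wrench origin [ 0.53990917 -0.09372735]
nut [ 0.53885859 -0.09190161  0.067     ]
shift cm [-1.05  5.16 -7.61] turn deg [ 0.03 -0.05 -0.17] F [-1.   0.9 -0.2]
t: 23.45
eef_pos: [0.5383, -0.0453, 0.0739]
tool_rot: [-0.002, 0.554, 0.833, -0.001]
contact_force: [-2.2, 2.4, 4.7]
gripper_width: 0.001
t: 23.7
eef_pos: [0.5383, -0.0452, 0.0738]
tool_rot: [-0.003, 0.554, 0.832, -0.0]
contact_force: [-2.9, 1.6, 8.3]
gripper_width: 0.001
shift cm [ 0.17 -0.18 -0.08] turn deg [-0.12 -0.27 -0.17] F [-2.9  1.6  8.3]
```

```bash
python3 -m handwheel '[-0.0,-0.2,-0.1,-0.2,-0.2,-0.1,0,0,-0.4,-0.1,-0.2,-0.2,-0.1,0,-0,-0.6,-0.1,-0.2,-0.2,-0.1,0]';python3 -m handwheel '[-0.05,-0.2,-0.1,-0.2,0,-0.1,0,-0.05,-0.4,-0.1,-0.2,0,-0.1,0,-0.05,-0.6,-0.1,-0.2,0,-0.1,0]'; python3 go.py 0.54 -0.047 0.073
```

```text
t: 23.95
eef_pos: [0.5394, -0.0487, 0.074]
tool_rot: [-0.001, 0.554, 0.832, 0.001]
contact_force: [-0.4, 7.9, 10.8]
gripper_width: -0.002
t: 24.2
eef_pos: [0.5402, -0.0528, 0.074]
tool_rot: [0.0, 0.554, 0.832, 0.001]
contact_force: [-0.5, 5.2, 8.8]
gripper_width: -0.0
shift cm [-0.02  0.58 -0.1 ] turn deg [-0.06  0.11 -0.12] F [-0.5  5.2  8.8]
```

```bash
python3 -m handwheel '[-0.1,-0.2,-0.12,-0.2,0.1,-0.1,0,-0.1,-0.4,-0.12,-0.2,0.1,-0.1,0,-0.1,-0.6,-0.12,-0.2,0.1,-0.1,0]';python3 -m handwheel '[-0.05,-0.2,-0.12,-0.2,0.1,-0.1,0,-0.05,-0.4,-0.12,-0.2,0.1,-0.1,0,-0.05,-0.6,-0.12,-0.2,0.1,-0.1,0]'; python3 go.py 0.5509 -0.0998 0.1508
```

```text
t: 24.45
eef_pos: [0.5407, -0.0568, 0.074]
tool_rot: [0.001, 0.555, 0.832, 0.001]
contact_force: [1.0, 5.4, 9.1]
gripper_width: 0.002
t: 24.7
eef_pos: [0.5415, -0.0605, 0.074]
tool_rot: [0.001, 0.555, 0.832, 0.001]
contact_force: [-1.1, 6.0, 8.7]
gripper_width: -0.002
shift cm [ 0.94 -3.93  7.68] turn deg [ 0.    0.13 -0.06] F [-1.1  6.   8.7]
```

```bash
python3 -m handwheel '[0,0,2,0,0,0,0,0.2,-0.5,5,0,0,0,0,0.7,-2,7.5,0,0.1,0,0,0.94,-3.93,7.7,0,0.1,0,0,0.94,-3.93,7.7,0,0.1,0,0,0.94,-3.93,7.7,0,0.1,0,0]'; python3 look.py w6
python3 - <<'E'
from h import *
for n in ("w4","w5","w6"):
    im=cv2.imread(f"pics/{n}.png")[120:165,310:365]
    m=cv2.inRange(cv2.cvtColor(im,cv2.COLOR_BGR2HSV),(10,120,110),(30,255,255)); y,x=np.where(m>0); print(n,"mark",x.mean()+310,y.mean()+120)
E
```

```text
t: 25.2
eef_pos: [0.5507, -0.1012, 0.1513]
tool_rot: [0.0, 0.556, 0.831, 0.0]
contact_force: [-0.6, -0.2, 1.1]
gripper_width: 0.003
nut px [314.66641774 184.47771532] worm px [[333.63580026 138.13583556]] [ 0.55073157 -0.10117304  0.15126984]
crop origin 234 94
w4 mark 334.4125 148.9625
w5 mark 336.8333333333333 139.57142857142858
w6 mark 335.61290322580646 143.16129032258064
```

View pics/w6c.png

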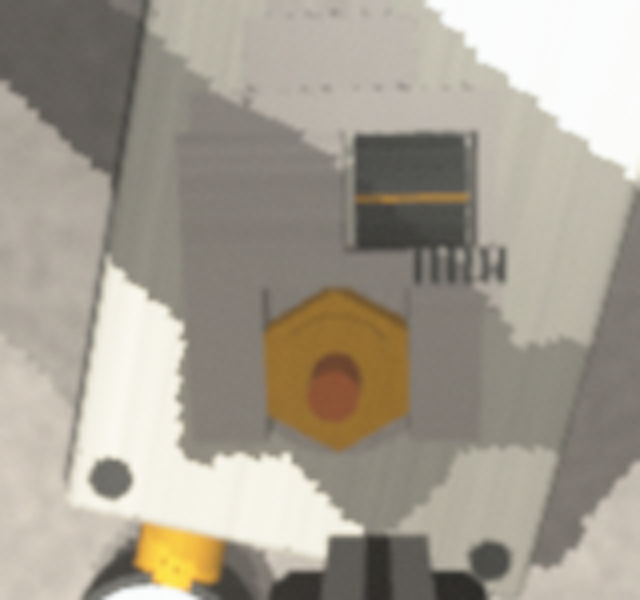

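```bash
python3 -m handwheel '[-2,3,0,0,0,0,0,-4,6,0,0,0,0,0,-6,9,0,0,0,0,0,-8,12,0,0,0,0,0,-10,14.5,0,0,0,0,0,-11.4,16.1,0,0,0,0,0,-11.4,16.1,0,0,0,0,0,-11.4,16.1,-1,0,0,0,0]';python3 go.py 0.437 0.06 0.05
```

```text
t: 25.92
eef_pos: [0.4363, 0.0629, 0.141]
tool_rot: [-0.0, 0.554, 0.833, 0.001]
contact_force: [1.3, -0.5, 0.1]
gripper_width: -0.002
shift cm [ 0.07 -0.29 -9.1 ] turn deg [-0.09  0.04 -0.23] F [ 1.3 -0.5  0.1]
```

```bash
python3 -m handwheel '[0,-0.3,-3,0,0,0,0,0,-0.3,-6,0,0,0,0,0,-0.3,-8.4,0,0,0,0,0,-0.3,-9,0,0,0,0,0,-0.3,-9,0,0,0,0,0,-0.3,-9,0,0,0,0]'; python3 -m handwheel '[0.4,0.2,0,0,0,0,0,0.8,0.3,0,0,0,0,0,1.1,0.4,0,0,0,0,0,1.3,0.5,0,0,0,0,0,1.3,0.5,0,0,0,0,0]'; python3 go.py 0.4736 0.0769 0.05 15
```

```text
t: 26.42
eef_pos: [0.4367, 0.0591, 0.051]
tool_rot: [-0.0, 0.554, 0.832, 0.0]
contact_force: [-0.0, -0.3, -0.1]
gripper_width: 0.006
t: 26.83
eef_pos: [0.4501, 0.0644, 0.0514]
tool_rot: [0.0, 0.554, 0.832, 0.001]
contact_force: [-1.2, -0.1, 0.6]
gripper_width: -0.004
shift cm [ 2.35  1.25 -0.14] turn deg [-0.06  0.05 -7.71] F [-1.2 -0.1  0.6]
```

```bash
python3 -m handwheel '[0.3,0.15,-0.1,0,0,-1,0,0.6,0.3,-0.1,0,0,-2,0,0.9,0.5,-0.1,0,0,-3,0,1.2,0.6,-0.1,0,0,-4,0]'; python3 -m handwheel '[0.3,0.15,0,0,0,-1,0,0.6,0.3,0,0,0,-2,0,0.9,0.45,0,0,0,-3,0,1.2,0.6,0,0,0,-4,0]'; python3 go.py 0.5039 0.0856 0.05 5
```

```text
t: 27.17
eef_pos: [0.462, 0.0706, 0.0502]
tool_rot: [-0.0, 0.583, 0.812, 0.0]
contact_force: [-4.1, 0.2, 0.3]
gripper_width: -0.002
t: 27.5
eef_pos: [0.4742, 0.0766, 0.0501]
tool_rot: [-0.0, 0.612, 0.791, 0.0]
contact_force: [-2.6, -2.4, -0.7]
gripper_width: 0.002
shift cm [ 2.97  0.9  -0.01] turn deg [-0.04 -0.   -9.5 ] F [-2.6 -2.4 -0.7]
```

```bash
python3 -m handwheel '[0.3,0.1,0,0,0,-1,0,0.6,0.2,0,0,0,-2,0,0.9,0.3,0,0,0,-3,0,1.2,0.4,0,0,0,-4,0,1.5,0.5,0,0,0,-5,0]'; python3 -m handwheel '[0.3,0.1,0,0,0,-1,0,0.6,0.2,0,0,0,-2,0,0.9,0.3,0,0,0,-3,0,1.2,0.4,0,0,0,-4,0,1.5,0.4,0,0,0,-5,0]'; python3 go.py 0.5353 0.089 0.05 -5
```

```text
t: 27.92
eef_pos: [0.4895, 0.0816, 0.0501]
tool_rot: [-0.0, 0.647, 0.763, 0.0]
contact_force: [-2.9, -2.0, -0.3]
gripper_width: -0.0
t: 28.33
eef_pos: [0.5047, 0.0862, 0.0501]
tool_rot: [-0.0, 0.68, 0.733, 0.0]
contact_force: [-2.6, 0.2, -0.1]
gripper_width: -0.003
shift cm [ 3.06  0.28 -0.01] turn deg [-0.06 -0.   -9.33] F [-2.6  0.2 -0.1]
```

```bash
python3 -m handwheel '[0.3,0,0,0,0,-1,0,0.6,0.1,0,0,0,-2,0,0.9,0.1,0,0,0,-3,0,1.2,0.1,0,0,0,-4,0,1.5,0.2,0,0,0,-5,0]'; python3 -m handwheel '[0.2,0,0,0,0,-1,0,0.4,0,0,0,0,-2,0,0.6,0,0,0,0,-3,0,0.8,0.1,0,0,0,-3,0]'; python3 go.py 0.5353 0.089 0.05 -5
```

```text
t: 28.75
eef_pos: [0.52, 0.0883, 0.0501]
tool_rot: [-0.0, 0.712, 0.702, 0.0]
contact_force: [-3.6, -1.3, -0.8]
gripper_width: -0.0
t: 29.08
eef_pos: [0.5281, 0.089, 0.05]
tool_rot: [-0.0, 0.73, 0.683, 0.0]
contact_force: [-2.4, -1.4, 0.7]
gripper_width: -0.002
shift cm [ 0.72  0.   -0.  ] turn deg [-0.04 -0.   -1.15] F [-2.4 -1.4  0.7]
```

```bash
python3 -m handwheel '[0.2,0,0,0,0,-0.5,0,0.4,0,0,0,0,-1,0,0.4,0,0,0,0,-1,0]'; python3 -m handwheel '[0.15,0,0,0,0,-0.5,0,0.3,0,0,0,0,-0.5,0,0.3,0,0,0,0,-0.5,0]'; python3 -m handwheel '[0.1,0,0,0,0,0,0,0.2,0,0,0,0,0,0,0.2,0,0,0,0,0,0]'
```

```text
t: 29.33
eef_pos: [0.5327, 0.089, 0.0501]
tool_rot: [-0.0, 0.737, 0.676, 0.0]
contact_force: [-3.0, 2.0, -0.4]
gripper_width: -0.002
t: 29.58
eef_pos: [0.536, 0.089, 0.0501]
tool_rot: [0.0, 0.74, 0.673, 0.0]
contact_force: [-2.3, 1.0, -0.8]
gripper_width: 0.007
t: 29.83
eef_pos: [0.5383, 0.0888, 0.0501]
tool_rot: [0.0, 0.74, 0.673, 0.001]
contact_force: [-3.0, 0.9, -0.8]
gripper_width: 0.002
```

```bash
python3 -m handwheel '[0.1,0,0,0,0,0,0,0.2,0,0,0,0,0,0,0.2,0,0,0,0,0,0]'; python3 -m handwheel '[0.1,0,0,0,0,0,0,0.2,0,0,0,0,0,0,0.2,0,0,0,0,0,0]'
python3 - <<'E'
from h import *
im=read_camera("top"); C=cam("top"); cv2.imwrite("pics/t3.png",im[:,:,::-1])
c=rect(mask(im,(45,100,40),(85,255,255))); r=cv2.minAreaRect((cast(C,c[:,0],.06)[:,:2]*1000).astype(np.float32)); print(r)
E
```

```text
t: 30.08
eef_pos: [0.5403, 0.0887, 0.0501]
tool_rot: [0.0, 0.74, 0.673, 0.0]
contact_force: [-3.4, 0.8, -0.3]
gripper_width: -0.002
t: 30.33
eef_pos: [0.5424, 0.0886, 0.05]
tool_rot: [0.0, 0.74, 0.673, 0.0]
contact_force: [-3.3, 0.3, 0.4]
gripper_width: 0.001
((561.3220825195312, 40.666664123535156), (53.50907897949219, 26.823230743408203), 82.75532531738281)
```

```bash
python3 -m handwheel '[0.1,0,0,0,0,0,0,0.2,0,0,0,0,0,0,0.2,0,0,0,0,0,0]'; python3 -m handwheel '[0.1,0,0,0,0,0,0,0.2,0,0,0,0,0,0,0.2,0,0,0,0,0,0]';python3 go.py 0.555 0.13 0.15
```

```text
t: 30.63
eef_pos: [0.5444, 0.0885, 0.05]
tool_rot: [0.0, 0.74, 0.673, 0.0]
contact_force: [-4.0, 0.7, 1.0]
gripper_width: -0.001
t: 30.88
eef_pos: [0.5464, 0.0884, 0.05]
tool_rot: [0.0, 0.74, 0.673, 0.0]
contact_force: [-4.7, -0.8, 1.0]
gripper_width: 0.001
shift cm [ 0.86  4.16 10.  ] turn deg [-1.000e-02  4.000e-02  2.796e+01] F [-4.7 -0.8  1. ]
```

```bash
python3 -m handwheel '[-1,0,0,0,0,0,0,-2,0,0,0,0,0,0,-2.5,0,3,0,0,0,0,-2.5,0,7,0,0,0,0,-2,-3,10,0,0,0,0,-2,-7,10,0,0,0,0,-1,-11,10,0,0,0,0,-0.9,-15,10,0,0,0,0]'; python3 -m handwheel '[0,-3,0,0,0,0,0,0,-4.2,0,0,0,0,0,0,-4.2,0,0,0,0,0,0,-4.2,0,0,0,0,0]'; python3 look.py w7
```

```text
t: 31.55
eef_pos: [0.5393, -0.0625, 0.1515]
tool_rot: [0.002, 0.739, 0.674, 0.002]
contact_force: [0.7, 0.4, -1.0]
gripper_width: -0.0
t: 31.88
eef_pos: [0.5392, -0.1043, 0.1516]
tool_rot: [0.002, 0.739, 0.673, 0.003]
contact_force: [0.5, 0.8, 0.4]
gripper_width: 0.0
nut px [320.79833133 187.71955715] worm px [[314.95152114 138.14725332]] [ 0.53923688 -0.10430011  0.15159077]
crop origin 240 97
```

View pics/w7c.png

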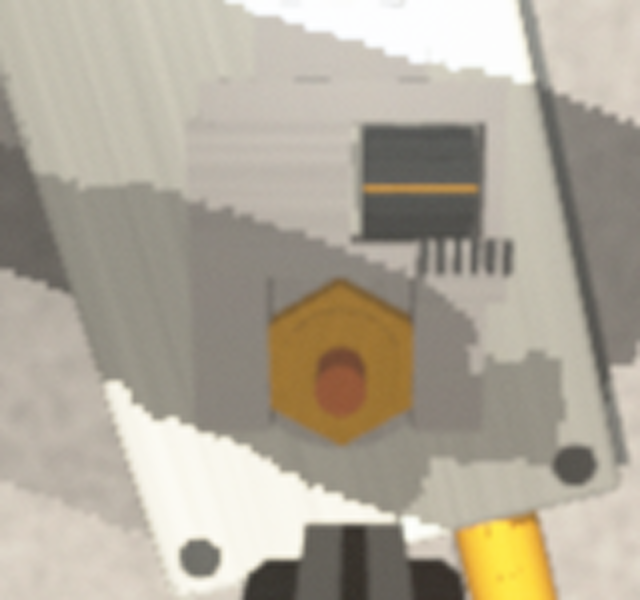

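```bash
python3 m2.py w6 337 142 ; python3 m2.py w7 345.5 142.5 325.5 187
python3 - <<'E'
from h import *
# brass outline angle (hex top) and handle edge angle in each
for n in ("w1","w4","w5","w6","w7"):
    o=np.load(f"pics/{n}.npy" if n!="w1" else "o1.npy",allow_pickle=True).item(); im=cv2.imread(f"pics/{n}.png")[:,:,::-1]; C=cam("wrist",o)
    m=mask(im,(45,100,40),(85,255,255)); L=[];R=[]
    for r in range(2,90,2):
        c=np.where(m[r])[0]
        if len(c)>20: L.append((c.min(),r));R.append((c.max(),r))
    a=[]
    for S in (L,R):
        S=S[1:-4]; P=cast(C,S,.064)[:,:2]; v=cv2.fitLine(P.astype(np.float32),cv2.DIST_HUBER,0,.01,.01).ravel()[:2]; v*=-np.sign(v[1]); a.append(np.degrees(np.arctan2(v[1],v[0])))
    x=[]
    if n!="w1":
        p=proj(C,[[.5385,-.0922,.067]])[0].astype(int); b=mask(im,(10,130,60),(32,255,255)); z=np.zeros_like(b); z[p[1]-25:p[1]+25,p[0]-25:p[0]+25]=255
        b=rect(b&z)[:,0]; P=cast(C,b,.067)[:,:2]; lo=np.array([S[1] for S in b])
        # vertical flats: leftmost/rightmost pixel per row in middle rows
        for side in (min,max):
            S=[(side(b[b[:,1]==r][:,0]),r) for r in range(p[1]-5,p[1]+9)]; Q=cast(C,S,.067)[:,:2]; v=cv2.fitLine(Q.astype(np.float32),cv2.DIST_HUBER,0,.01,.01).ravel()[:2]; v*=-np.sign(v[1]); x.append(np.degrees(np.arctan2(v[1],v[0])))
    print(n,len(L),"handle",np.round(a,1),"nut flats",np.round(x,1))
E
```

```text
handle rect mm ((490.4665832519531, 20.006004333496094), (24.5311336517334, 27.647781372070312), 22.610498428344727) yaw -67.38949
worm [ 0.53894116 -0.0524011 ] offset 0.01691085397628006 d [ 0.38446462 -0.92313975] n [0.92313975 0.38446462] wrench origin [ 0.53924215 -0.09343961]
handle rect mm ((550.8543090820312, 30.58034324645996), (27.74897575378418, 24.749725341796875), 84.75186920166016) yaw -95.24819
worm [ 0.55873908 -0.05657492] offset 0.015823808903185244 d [-0.09147019 -0.9958078 ] n [ 0.9958078  -0.09147019] wrench origin [ 0.53982819 -0.09299783]
nut [ 0.53955168 -0.09155984  0.067     ]
w1 44 handle [-67.7 -67.4] nut flats []
w4 22 handle [-69.1 -70.6] nut flats [-64.  -67.4]
w5 22 handle [-68.6 -70.3] nut flats [-68.9 -67.1]
w6 21 handle [-66.5 -67.4] nut flats [-69.  -67.2]
w7 21 handle [-94.  -97.4] nut flats [-96.4 -94.6]
```

```bash
python3 -m handwheel '[0,0,4,0,0,0,0,0,0,6,0,0,0,0,0,0,6,0,0,0,0,0,0,6,0,0,0,0,0,0,6,0,0,0,0,0,0,6,0,0,0,0]'; python3 -c "
from station import *
o=get_obs();print(o['contact_force'],abs(o['joint_vel']).max());hand_in()"
```

```text
t: 32.43
eef_pos: [0.5387, -0.1016, 0.2103]
tool_rot: [0.001, 0.738, 0.675, 0.002]
contact_force: [-0.3, 0.6, -1.9]
gripper_width: 0.002
[-0.27796817  0.64371272 -1.92173968] 0.010413444351877237
the job is handed in; nothing more can be done
```

I closed the jaw on the nut with about seven worm strokes, then swung the handle clockwise to the nut's seat with a side push. I then lifted clear and handed in at about 32 s of the 72 s allowed.

**Worm:** The first two strokes swung the loose wrench about 13° clockwise, so I pushed the handle back into line. After that I dragged along a line through the nut's axis, and the wrench stayed aligned. On the last stroke the finger slipped, and the picture showed both jaws on the nut.

**Last checks:**
- **Jaws:** in the final picture the gap matches the nut's width, about 30 mm, so it is still snug.
- **Centring:** the wrench is about 1.5 mm off the nut's axis.
- **Nut angle:** it measured about 0.48 rad of 0.50, good to roughly ±0.02, above the required 0.45.
- **Forces:** the highest I read on the wrench or worm was about 23 N, against the 28 N limit. I read forces only at the end of each move, so a brief higher peak could have gone unseen.

**Less certain:** the seat did not show as a sharp stop. The push force rose slowly from about 3 to 4.7 N over the last few millimetres. Under load the handle read about 30–32° of swing, but only 28° after release. I put that difference down to wrench play at the seat and did not push harder, to avoid forcing the jaw open.

**Not measured:** I did not re-measure the jar, bottle and rack at the end, nor the wrench's tilt. The arm stayed well clear of all three throughout.

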